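# Check the lid catches of two microcentrifuges

### The arm

A 6-joint arm with a two-finger parallel gripper is mounted at the origin on the work surface. World frame = base frame: x ahead of the robot, y to its left, z up, the work surface at z = 0. Lengths are in mm, angles in rad, forces in N, time in s.
With the tool pointing down it reaches from about 350 to 850 mm from the base axis. Payload 8.1 kg.
Tool frame: the origin (TCP) lies at the very end of the fingers, on their centre line; the grasp point (between the pads) lies 19 mm behind it (ctrl.grasp_offset is the distance from the TCP to the grasp point, in mm); z points along the fingers, x is the direction in which the jaws open and shut, and the axes are right-handed (so a half turn about z gives the same grasp; the last joint's range is limited). The gripper opens to 93 mm and grips with 3 to 60 N. Pads are 15 mm wide; open, the fingers measure 128 mm over their backs; the gripper's body (75 mm by 188 mm) begins 65 mm behind the grasp point.
Start: joints at [-1.399, 0.13, 1.488, -0, 1.523, -0.085], TCP at [152.412, -580.324, 218.635] pointing down, gripper open.
Joint ranges: [-2.96, 2.96], [-0.89, 2.26], [0.02, 2.5], [-1.34, 4.48], [0, 2.73], [-2.66, 2.66]. Speed limits (rad/s): [2.39, 2.39, 2.79, 3.14, 3.14, 3.14].

### API

Orientations are given as a unit quaternion [w, x, y, z].
In Python, from station import observe, vision, workorder, ctrl gives the robot as it stands.
- The arm moves only by the shell command python3 -m handwheel 'ROWS' [FORCE]. ROWS is JSON, a list of rows, each a list of 3 entries, a list of its own where there are three numbers: the finger opening in m, from 0 to 0.093, then the shift along the tool's x, y, z in m, then the turn about the tool's z in degrees. A call has 1 to 20 rows; each row shifts and turns the commanded pose from where the row before left it, along the tool's axes as they then stand; what a row does not reach is not made up. A row lasts 1/12 s, in which the tool goes at most 41.7 mm and 7.16 degrees, less where a joint would pass 70% of its speed; a pose out of reach is approached as far as the arm can. A call with a gripper value outside its range is refused whole. The fingers move at their own pace and stop on an object; FORCE is the grip in N (left out, the last holds). Time passes only in rows, so rows that do not move let the fingers close. It gives the time, the measured TCP pose, the force and the opening at its end, in the units of the state.
- observe(): the state, without advancing time (a new reading comes with each control period).
- vision.read_camera(name): name is "side" or "top" or "wrist"; returns a dict with "pixels" (420x560x3 uint8, red, green, blue), "intrinsics" (3x3 intrinsics, pixels), "origin" and "attitude" of the camera in the world; the wrist camera has in their place "T_tool_cam" (4x4, takes a point from camera to tool coordinates, whose origin is the TCP and whose axes are the tool frame's). Camera axes: x right, y up, looking along -z (the intrinsics and any distortion apply to the point x, -y, -z); pixel columns grow to the right and rows downward; lengths in mm; the calibration is good to about 2 mm. A picture is of the moment at which its call begins: read the wrist's pose just before it. There is no depth.
- workorder.sign_off(): hands the job in, once; it reports no verdict.
The state is a dict: "time_s": time; "joint_positions": joint angles; "joint_velocities": joint speeds; "tau": joint torques, N m; "tool_pos": TCP position; "tool_rot": TCP orientation; "force": force on the tool from outside, world axes, zero at the start; "ft_torque": the same for the moment, N m; "finger_gap": finger opening in mm.
Only numpy, scipy, OpenCV 4.12 (cv2) and the standard library are available. Lean on these libraries where they do the work, as an engineer would, in place of code of your own. Each camera call takes 0.05 s, during which the arm holds its last target. There are 200 camera calls.

### The job

Check the lid catches of the two microcentrifuges: first take the tube block off the lid it was left on and set it down upright on the free bench, without dropping or tipping it, then press the release button on each sloping panel until the lid clicks free and springs open, minding how hard you have to push. A sound catch lets go at 7 to 14 N: with both lids open, push the lid of the centrifuge with the sound catch down again until it clicks shut, and leave the one whose catch is outside those limits standing open for repair. Leave everything else where it stands.

Things in the scene. Friction and masses are not known exactly. Their poses are not given: they have to be found in the camera images.
- centrifuge_a: One of two identical-looking white microcentrifuges, fixed on rubber feet, 150 wide, 239 deep, 132 high shut. Origin on the bench under the rotor; own x runs from the front panel (towards the robot) to the back, z up. Rotor housing x -75..89, 110 high; before it a 140 wide panel slopes from z 74 at x -74 to z 23 at x -150 (34 deg from level). Lid: clear, flat top at z 132 when shut.
- button_a (a point): Crown of the grey domed release button, mid panel of centrifuge_a (own x -118, z 55, 9 proud). Pressed square to the panel: own +x and down, 34 deg from vertical; the brow 57 above it bars an upright tool. Sprung, travel 6.4; after about 4 the catch clicks free and the lid springs up. Release force: the push along that line just as it lets go. Springs back when left.
- lid_a (a joint): Lid angle of centrifuge_a, rad: 0 to 0.01 shut and caught, 0.9 fully open. A weak hinge spring lifts a freed lid to 0.9 in about half a second and keeps it there; under the tube block it cannot rise. Pushing it down takes about 1 N, then up to about 15 N over the last 6 deg, till the catch snaps over and holds it at 0.
- brow_a (a point): Middle of the upper face of the brow, the flat clear lip of lid_a (64 wide, 56 long, 6 thick, grey front edge) that reaches over the button; 187 from the hinge line, 118 above the bench when shut. Here the lid is pushed down. Moves with the lid.
- catch_a: Grey rocking catch of centrifuge_a: the button's paddle below, a hook above, on a pivot pin (origin, own x -92, z 73 of the centrifuge) across the panel. Its spring presses the hook over the claw under the lid's brow: about 6 N on the claw of a shut lid if the catch is sound. Whether it is sound cannot be seen, only felt at the button.
- hinge_a (a point): Middle of the hinge line of lid_a, at the back of centrifuge_a (own x 85, z 112), running along its own y; the brow swings about it, up and to the back.
- centrifuge_b: One of two identical-looking white microcentrifuges, fixed on rubber feet, 150 wide, 239 deep, 132 high shut. Origin on the bench under the rotor; own x runs from the front panel (towards the robot) to the back, z up. Rotor housing x -75..89, 110 high; before it a 140 wide panel slopes from z 74 at x -74 to z 23 at x -150 (34 deg from level). Lid: clear, flat top at z 132 when shut.
- button_b (a point): Crown of the grey domed release button, mid panel of centrifuge_b (own x -118, z 55, 9 proud). Pressed square to the panel: own +x and down, 34 deg from vertical; the brow 57 above it bars an upright tool. Sprung, travel 6.4; after about 4 the catch clicks free and the lid springs up. Release force: the push along that line just as it lets go. Springs back when left.
- lid_b (a joint): Lid angle of centrifuge_b, rad: 0 to 0.01 shut and caught, 0.9 fully open. A weak hinge spring lifts a freed lid to 0.9 in about half a second and keeps it there; under the tube block it cannot rise. Pushing it down takes about 1 N, then up to about 15 N over the last 6 deg, till the catch snaps over and holds it at 0.
- brow_b (a point): Middle of the upper face of the brow, the flat clear lip of lid_b (64 wide, 56 long, 6 thick, grey front edge) that reaches over the button; 187 from the hinge line, 118 above the bench when shut. Here the lid is pushed down. Moves with the lid.
- catch_b: Grey rocking catch of centrifuge_b: the button's paddle below, a hook above, on a pivot pin (origin, own x -92, z 73 of the centrifuge) across the panel. Its spring presses the hook over the claw under the lid's brow: about 6 N on the claw of a shut lid if the catch is sound. Whether it is sound cannot be seen, only felt at the button.
- hinge_b (a point): Middle of the hinge line of lid_b, at the back of centrifuge_b (own x 85, z 112), running along its own y; the brow swings about it, up and to the back.
- tube_block: Plain aluminium block 46 (x) by 84 (y) by 38 high, about 0.36 kg, with eight small capped sample tubes standing in it (total height 47). Someone left it on the lid of one of the centrifuges. Origin at the centre of its underside, z up. Grip it across the 46 side.
- amber_bottle: Amber glass bottle with black cap, 56 across, 125 high, between the two centrifuges, towards the back. Bystander; origin under its centre.
- beaker: Glass beaker 68 across, 90 high, left of the centrifuges. Bystander; origin under its centre.
- tip_box: Pipette tip box 82 by 118 by 67 high with clear cover, right of the centrifuges. Bystander; origin under its centre.
- marker_pen: Marker pen 105 long (x), 13 thick, lying on the bench between the two centrifuges. Bystander; origin under its centre.
- buffer_jar: White jar with grey cap, 60 across, 75 high, left of the centrifuges. Bystander; origin under its centre.

How it is judged:
By the outcome, as a careful person would: the job done as asked, in the order asked, and still so for the second after the job is handed in, with the robot touching nothing.
It also fails if it takes over 72 s, if anything falls off the work surface, if the arm or the gripper's body presses on something with over 40 N, if the wrist force passes 120 N, or if a joint passes its speed limit or range.

## Working session

There is one attempt and no reset: what is moved stays moved. The work goes in short steps, Python scripts to look and compute and a shell command to move; the robot and the scene stay as the last step left them, time stands still between calls to the robot, and variables do not carry over. Pictures are saved under pics/ and viewed, about 8 in all and at most 12, crops included, and the job is handed in when it is done.

```bash
ls; mkdir -p pics; python3 - <<'E'
from station import observe, vision, workorder, ctrl
import cv2, numpy as np
s=observe(); print(s)
print(ctrl.grasp_offset)
for n in ("top","side"):
    d=vision.read_camera(n); cv2.imwrite(f"pics/{n}0.png",d["pixels"][...,::-1])
    np.savez(f"{n}0.npz",**d)
    print(n,d["intrinsics"],d["origin"],d["attitude"],[k for k in d])
E
```

```text
pics
{'time_s': 0.0, 'joint_positions': array([-1.39942034e+00,  1.31146370e-01,  1.48924227e+00, -4.55733233e-05,
        1.52299978e+00, -8.54237943e-02]), 'joint_velocities': array([-0.00060466, -0.00046723, -0.00094864,  0.00130388, -0.00066895,
        0.00064207]), 'tau': array([ 1.13064016e-03, -5.59837282e+01, -4.91753626e+01,  7.67898420e-02,
        3.52476630e-02, -1.01330422e-04]), 'tool_pos': array([ 152.28802869, -579.77784646,  217.61660942]), 'tool_rot': array([-5.90264822e-04,  7.91829436e-01, -6.10741629e-01, -6.76976201e-04]), 'force': array([-0.38677592, -0.63091259, -0.02712199]), 'ft_torque': array([-0.00232458,  0.03913859, -0.01640817]), 'finger_gap': 92.84853964634071}
18.8
top [[408.3556168    0.         270.77838887]
 [  0.         408.3556168  213.39217088]
 [  0.           0.           1.        ]] [ 416.91909619   -3.70224751 1287.46502696] [ 0.71429381  0.04184097 -0.05491052 -0.69643271] ['pixels', 'intrinsics', 'origin', 'attitude']
side [[390.03790733   0.         276.37192079]
 [  0.         390.03790733 207.43092406]
 [  0.           0.           1.        ]] [ 342.14949208 -709.65599617  718.68738965] [ 0.89205955  0.42043888 -0.06425367 -0.15274938] ['pixels', 'intrinsics', 'origin', 'attitude']
```

View pics/top0.png

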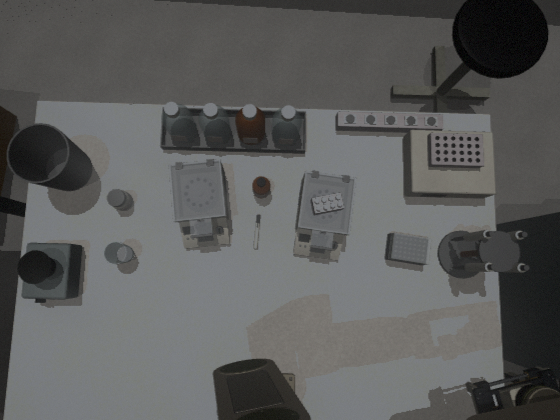

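View pics/side0.png

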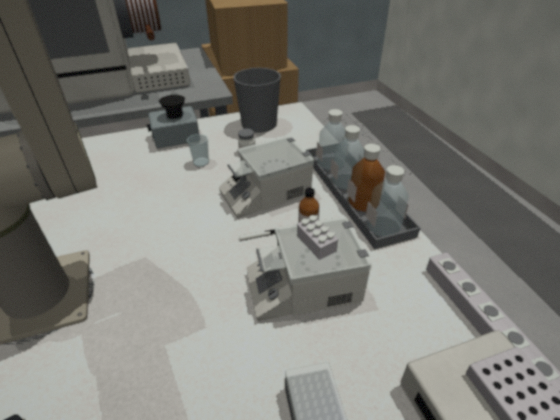

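The top view has the block on the right-hand centrifuge at px (327,203), with the buttons near (203,228) and (321,240). In the side view the block is at (318,235). I'll enlarge both for exact pixels.

```bash
cat > h.py <<'E'
import numpy as np, cv2
from scipy.spatial.transform import Rotation as R
def cam(n):
    d=dict(np.load(f"{n}.npz")); q=d["attitude"]; return d["intrinsics"],R.from_quat(q,scalar_first=True).as_matrix(),d["origin"]
def ray(c,px):
    K,M,o=c; v=np.linalg.solve(K,[px[0],px[1],1.]); return M@np.array([v[0],-v[1],-v[2]]),o
def onz(c,px,z):
    d,o=ray(c,px); return o+d*(z-o[2])/d[2]
def proj(c,p):
    K,M,o=c; v=M.T@(np.asarray(p,float)-o); w=K@np.array([v[0],-v[1],-v[2]]); return w[:2]/w[2]
def tri(c1,p1,c2,p2):
    d1,o1=ray(c1,p1);d2,o2=ray(c2,p2); t=np.linalg.lstsq(np.c_[d1,-d2],o2-o1,rcond=None)[0]
    a,b=o1+d1*t[0],o2+d2*t[1]; return (a+b)/2,np.linalg.norm(a-b)
E
python3 - <<'E'
from h import *
for n,(x,y,w,h),k in (("top0",(165,150,200,110),4),("side0",(210,130,170,195),3)):
    im=cv2.imread(f"pics/{n}.png")[y:y+h,x:x+w]
    im=cv2.convertScaleAbs(im,alpha=1.5)
    cv2.imwrite(f"pics/{n}c.png",cv2.resize(im,None,fx=k,fy=k,interpolation=cv2.INTER_CUBIC))
T=cam("top0");S=cam("side0")
print(tri(T,(327,203),S,(318,235)), onz(T,(520,400),218))
print(onz(T,(321,240),55),onz(T,(203,228),55))
E
```

```text
(array([ 607.48684907, -180.47425135,  156.47038193]), np.float64(1.4501330997700683)) [ 107.29119923 -660.33948099  218.        ]
[ 509.81630404 -178.46918832   55.        ] [537.02611349 179.23989248  55.        ]
```

View pics/top0c.png

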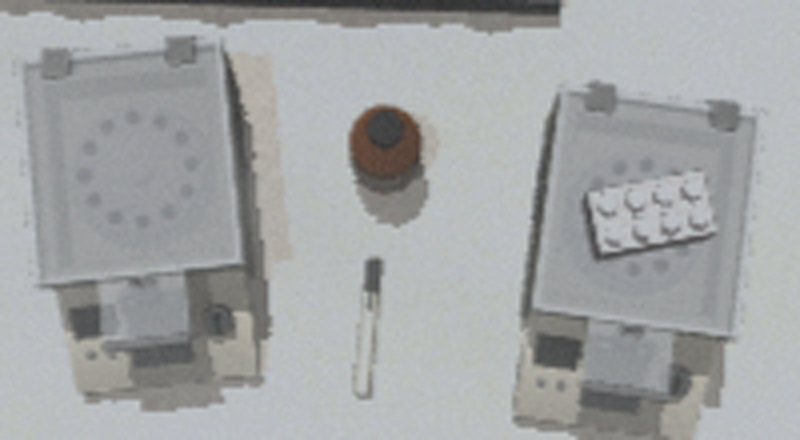

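View pics/side0c.png

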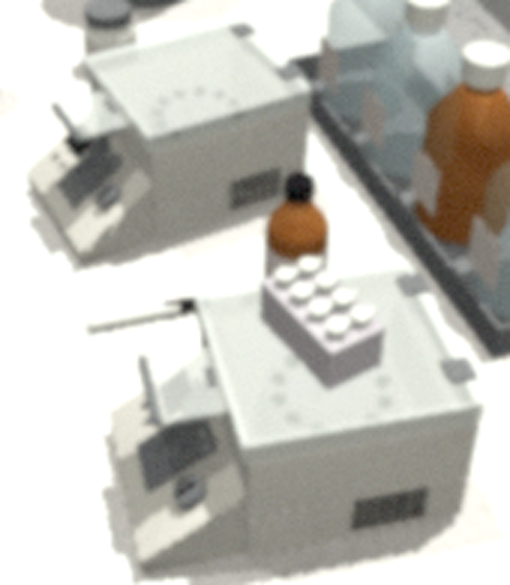

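The crops show block top corners at crop px (585,190), (705,170), (718,232) and (597,257). The lid top corners and the grey brow edges are clear on both centrifuges.

```bash
python3 - <<'E'
from h import *
T=cam("top0");S=cam("side0")
tc=lambda p:(p[0]/4+165-.4,p[1]/4+150-.4); sc=lambda p:(p[0]/3+210-.33,p[1]/3+130-.33)
# heights from two views
for nm,a,b in (("blk front-right top",(718,232),(328,350)),("blk back-right top",(705,170),(382,322)),("blk front-left",(597,257),None),("lidR fr",(733,335),(248,440)),("lidR br",(757,118),(475,405)),("lidR fl",(533,308),(203,298)),("lidL fr",(243,263),(152,135)),("lidL br",(222,40),(303,85)),("lidL fl",(40,283),(90,65))):
    if b: p,e=tri(T,tc(a),S,sc(b)); print(nm,p.round(1),round(e,1))
def ang(v): return np.degrees(np.arctan2(v[1],v[0]))
for nm,c,br in (("L",[(40,283),(243,263),(222,40),(25,65)],[(107,345),(190,339)]),("R",[(533,308),(733,335),(757,118),(560,88)],[(583,385),(668,396)])):
    P=np.array([onz(T,tc(x),132) for x in c]); print(nm,P.round(1).tolist())
    fm,bm=(P[0]+P[1])/2,(P[2]+P[3])/2
    print(" len",np.linalg.norm(bm-fm)," wid",np.linalg.norm(P[0]-P[1]),np.linalg.norm(P[2]-P[3]),"mid",((fm+bm)/2).round(1),"axis",ang(bm-fm),ang(P[0]-P[1])-90,ang(P[3]-P[2])-90)
    B=np.array([onz(T,tc(x),118) for x in br]); print(" brow front",B.round(1).tolist(),B.mean(0).round(1),ang(B[0]-B[1])-90)
B=np.array([onz(T,tc(x),170) for x in [(585,190),(705,170),(718,232),(597,257)]]); print(B.round(1).tolist(),B.mean(0).round(1))
print("blk yaw",ang(B[0]-B[1])-90,ang(B[3]-B[2])-90,"len",np.linalg.norm(B[0]-B[1]),np.linalg.norm(B[1]-B[2]))
from station import observe
s=observe();M=R.from_quat(s["tool_rot"],scalar_first=True).as_matrix();print(s["tool_pos"],M.round(3))
w=__import__("station").vision.read_camera("wrist");print(w["T_tool_cam"].round(3),w["intrinsics"])
E
```

```text
blk front-right top [ 591.3 -225.1  171.8] 2.7
blk back-right top [ 634.4 -215.6  174.3] 2.4
lidR fr [ 526.1 -244.8  129.6] 1.9
lidR br [ 684.5 -263.5  123.6] 1.5
lidR fl [ 543.4 -102.2  125.1] 4.3
lidL fr [569.1 105.9 130.4] 3.1
lidL br [726.3 128.  135.2] 5.7
lidL fl [551.4 251.1 122.2] 2.2
L [[549.2, 249.1, 132.0], [567.3, 106.1, 132.0], [730.0, 127.6, 132.0], [707.3, 268.7, 132.0]]
 len 161.70217921210653  wid 144.19211814811405 142.93197086827155 mid [638.5 187.9 132. ] axis 7.321348044278403 7.21921800140008 9.149660694489313
 brow front [[507.5, 202.0, 118.0], [513.3, 143.1, 118.0]] [510.4 172.6 118. ] 5.631421400726921
R [[540.5, -101.2, 132.0], [524.9, -244.1, 132.0], [683.3, -261.9, 132.0], [701.5, -118.4, 132.0]]
 len 160.61383777528522  wid 143.73900426318687 144.58228627938976 mid [ 612.5 -181.4  132. ] axis -6.2555762689508665 -6.233034655350124 -7.214169781850046
 brow front [[487.5, -139.1, 118.0], [481.2, -200.2, 118.0]] [ 484.3 -169.6  118. ] -5.922606717047017
[[619.9, -133.0, 170.0], [636.4, -216.8, 170.0], [592.9, -225.9, 170.0], [573.1, -141.8, 170.0]] [ 605.6 -179.4  170. ]
blk yaw 11.131479658556145 13.240461652436537 len 85.39017824680323 44.48589306051976
[ 152.34119209 -579.82124264  217.72206613] [[ 0.254 -0.967 -0.   ]
 [-0.967 -0.254  0.002]
 [-0.002 -0.    -1.   ]]
[[ 1.00000e+00  0.00000e+00  1.00000e-03  2.03000e-01]
 [ 0.00000e+00 -9.69000e-01 -2.46000e-01 -6.71740e+01]
 [ 1.00000e-03  2.46000e-01 -9.69000e-01 -1.66471e+02]
 [ 0.00000e+00  0.00000e+00  0.00000e+00  1.00000e+00]] [[331.53709199   0.         278.83467705]
 [  0.         331.53709199 210.36390678]
 [  0.           0.           1.        ]]
```

```bash
python3 -m handwheel '[[0.093,[-0.0136,-0.027,-0.0056],0],[0.093,[-0.0136,-0.027,-0.0056],0],[0.093,[-0.0136,-0.027,-0.0056],0],[0.093,[-0.0136,-0.027,-0.0056],0],[0.093,[-0.0136,-0.027,-0.0056],0],[0.093,[-0.0136,-0.027,-0.0056],0],[0.093,[-0.0136,-0.027,-0.0056],0],[0.093,[-0.0136,-0.027,-0.0056],0],[0.093,[-0.0136,-0.027,-0.0056],0],[0.093,[-0.0136,-0.027,-0.0056],0],[0.093,[-0.0136,-0.027,-0.0056],0],[0.093,[-0.0136,-0.027,-0.0056],0],[0.093,[-0.0136,-0.027,-0.0056],0],[0.093,[-0.0136,-0.027,-0.0056],0],[0.093,[-0.0136,-0.027,-0.0056],0],[0.093,[-0.0136,-0.027,-0.0056],0],[0.093,[-0.0136,-0.027,-0.0056],0],[0.093,[-0.0136,-0.027,-0.0056],0],[0.093,[-0.0136,-0.027,-0.0056],0],[0.093,[-0.0136,-0.027,-0.0056],0]]'
python3 -m handwheel '[[0.093,[0,0,0],-6.7],[0.093,[0,0,0],-6.7],[0.093,[0,0,0],-6.7],[0.093,[0,0,0],-6.7],[0.093,[0,0,0],-6.7],[0.093,[0,0,0],-6.7],[0.093,[0,0,0],-6.7],[0.093,[0,0,0],-6.7],[0.093,[0,0,0],-6.7],[0.093,[0,0,0],-6.7],[0.093,[0,0,0],-6.7],[0.093,[0,0,0],-6.7],[0.093,[0,0,0],-6.7],[0.093,[0,0,0],0]]'
cat >> h.py <<'E'
def wcam(save):
    from station import observe, vision
    s=observe(); d=vision.read_camera("wrist"); cv2.imwrite(f"pics/{save}.png",d["pixels"][...,::-1])
    Mt=R.from_quat(s["tool_rot"],scalar_first=True).as_matrix(); T=d["T_tool_cam"]
    M=Mt@T[:3,:3]; o=s["tool_pos"]+Mt@T[:3,3]
    np.savez(f"{save}.npz",intrinsics=d["intrinsics"],attitude=R.from_matrix(M).as_quat(scalar_first=True),origin=o)
    return s
def st():
    from station import observe
    s=observe(); M=R.from_quat(s["tool_rot"],scalar_first=True).as_matrix()
    print("t",round(s["time_s"],2),"tcp",s["tool_pos"].round(1),"q",s["joint_positions"].round(3),"F",s["force"].round(1),"gap",round(s["finger_gap"],1)); print(M.round(4).tolist()); return s,M
E
python3 -c "
from h import *
st(); wcam('w1')"
```

```text
time_s: 1.82
tool_pos: [606.5, -178.8, 330.5]
tool_rot: [0.0, 0.792, -0.611, -0.0]
force: [0.0, 0.2, -0.1]
finger_gap: 92.8
time_s: 2.98
tool_pos: [605.5, -180.0, 330.1]
tool_rot: [-0.0, 0.994, 0.106, -0.0]
force: [0.3, 0.5, 0.9]
finger_gap: 93.0
t 2.98 tcp [ 605.5 -180.   330.1] q [-0.37   0.201  1.209  0.     1.733 -0.582] F [0.3 0.5 0.9] gap 93.0
[[0.9776, 0.2103, -0.0008], [0.2103, -0.9776, 0.0003], [-0.0007, -0.0005, -1.0]]
```

View pics/w1.png

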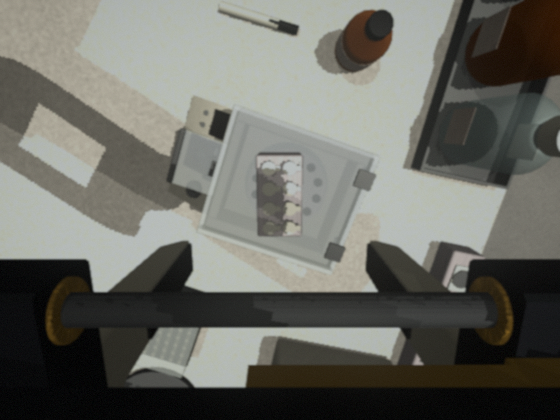

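The wrist view shows the block square to the jaws, with corners (257,153), (302,152), (302,236) and (258,236). The lid corners are (236,107), (378,155), (333,270) and (200,229), and the brow front edge runs from about (187,128) to (168,185).

```bash
python3 - <<'E'
from h import *
W=cam("w1");T=cam("top0")
ang=lambda v:np.degrees(np.arctan2(v[1],v[0]))
B=np.array([onz(W,p,170) for p in [(257,153),(302,152),(302,236),(258,236)]]);print(B.round(1).tolist(),B.mean(0).round(1),ang(B[1]-B[0]),ang(B[2]-B[3]))
tc=lambda p:(p[0]/4+165-.4,p[1]/4+150-.4)
for a,b in (((585,190),(302,152)),):pass
t=[(585,190),(705,170),(718,232),(597,257)]
for a in t:
  print(min((tri(T,tc(a),W,b) for b in [(257,153),(302,152),(302,236),(258,236)]),key=lambda r:r[1]))
P=np.array([onz(W,p,132) for p in [(236,107),(200,229),(333,270),(378,155)]]);fm,bm=(P[0]+P[1])/2,(P[2]+P[3])/2
print(P.round(1).tolist(),((fm+bm)/2).round(1),ang(bm-fm),np.linalg.norm(bm-fm),np.linalg.norm(P[0]-P[1]))
E
```

```text
[[574.9, -142.9, 170.0], [617.6, -132.8, 170.0], [637.0, -216.5, 170.0], [592.5, -226.1, 170.0]] [ 605.5 -179.6  170. ] 13.386059071791603 12.155922526313347
(array([ 616.35254578, -131.3322965 ,  188.18881864]), np.float64(1.0395483738567135))
(array([ 637.36956427, -217.6074791 ,  166.14607766]), np.float64(0.4475419058590149))
(array([ 592.48400466, -225.38823138,  172.19396786]), np.float64(0.07435128871447572))
(array([ 574.49289257, -143.49589851,  159.40798221]), np.float64(0.7730313418811653))
[[542.2, -104.0, 132.0], [525.7, -244.9, 132.0], [688.0, -262.0, 132.0], [702.2, -120.7, 132.0]] [ 614.5 -182.9  132. ] -5.997833769793293 162.02664357399712 141.80805711255036
```

```bash
python3 -m handwheel '[[0.093,[0,0,0.03],0],[0.093,[0,0,0.03],0],[0.093,[0,0,0.03],0],[0.093,[0,0,0.03],0],[0.093,[0,0,0.03],0],[0.093,[0,0,0.026],0],[0.093,[0,0,0.015],0],[0.093,[0,0,0],0],[0.093,[0,0,0],0]]' 30
python3 -m handwheel '[[0.03,[0,0,0],0],[0.03,[0,0,0],0],[0.03,[0,0,0],0],[0.03,[0,0,0],0],[0.03,[0,0,0],0],[0.03,[0,0,0],0],[0.03,[0,0,0],0],[0.03,[0,0,0],0]]' 30
python3 -m handwheel '[[0.03,[0,0,-0.005],0],[0.03,[0,0,-0.01],0],[0.03,[0,0,-0.015],0],[0.03,[0,0,-0.02],0],[0.03,[0,0,-0.02],0],[0.03,[0,0,-0.02],0],[0.03,[0,0,0],0]]'
```

```text
time_s: 3.78
tool_pos: [604.9, -179.8, 138.8]
tool_rot: [-0.001, 0.995, 0.101, -0.001]
force: [0.8, -0.3, 0.2]
finger_gap: 92.9
time_s: 4.45
tool_pos: [605.6, -180.1, 139.7]
tool_rot: [0.0, 0.995, 0.103, 0.0]
force: [-0.2, 0.3, 1.1]
finger_gap: 46.0
time_s: 5.03
tool_pos: [607.8, -180.9, 235.7]
tool_rot: [0.002, 0.995, 0.103, 0.004]
force: [1.5, -0.4, -0.9]
finger_gap: 45.8
```

```bash
python3 -m handwheel '[[0.03,[-0.008,-0.01,0],0],[0.03,[-0.012,-0.0155,0],0],[0.03,[-0.0147,-0.0185,0],0],[0.03,[-0.0147,-0.0185,0],0],[0.03,[-0.0147,-0.0185,0],0],[0.03,[-0.0147,-0.0185,0],0],[0.03,[-0.0147,-0.0185,0],0],[0.03,[-0.0147,-0.0185,0],0],[0.03,[-0.0147,-0.0185,0],0],[0.03,[-0.0147,-0.0185,0],0],[0.03,[-0.0147,-0.0185,0],0],[0.03,[-0.0147,-0.0185,0],0],[0.03,[-0.012,-0.0155,0],0],[0.03,[-0.008,-0.01,0],0],[0.03,[0,0,0],0]]'
python3 -m handwheel '[[0.03,[0,0,0.015],0],[0.03,[0,0,0.025],0],[0.03,[0,0,0.03],0],[0.03,[0,0,0.03],0],[0.03,[0,0,0.03],0],[0.03,[0,0,0.03],0],[0.03,[0,0,0.025],0],[0.03,[0,0,0.015],0],[0.03,[0,0,0.01],0],[0.03,[0,0,0],0],[0.03,[0,0,0],0],[0.03,[0,0,0],0]]'
```

```text
time_s: 6.28
tool_pos: [372.7, 13.9, 229.0]
tool_rot: [-0.0, 0.995, 0.104, -0.0]
force: [-0.7, -0.1, -3.0]
finger_gap: 45.8
time_s: 7.28
tool_pos: [375.0, 12.4, 20.3]
tool_rot: [0.0, 0.995, 0.103, 0.0]
force: [0.4, -0.6, -2.7]
finger_gap: 45.9
```

```bash
python3 -m handwheel '[[0.03,[0,0,0.004],0],[0.03,[0,0,0.004],0],[0.03,[0,0,0.002],0],[0.03,[0,0,0],0],[0.03,[0,0,0],0]]'
python3 -m handwheel '[[0.03,[0,0,0.001],0],[0.03,[0,0,0.001],0],[0.03,[0,0,0],0],[0.03,[0,0,0],0]]'
```

```text
time_s: 7.7
tool_pos: [374.2, 12.6, 9.6]
tool_rot: [-0.0, 0.995, 0.103, -0.0]
force: [0.1, 0.4, -3.3]
finger_gap: 45.8
time_s: 8.03
tool_pos: [374.3, 12.6, 7.7]
tool_rot: [-0.0, 0.995, 0.103, 0.0]
force: [-0.0, 0.0, -2.6]
finger_gap: 45.8
```

```bash
python3 -m handwheel '[[0.03,[0,0,0.001],0],[0.03,[0,0,0],0],[0.03,[0,0,0],0]]'
python3 -m handwheel '[[0.03,[0,0,0.001],0],[0.03,[0,0,0],0],[0.03,[0,0,0],0]]'
```

```text
time_s: 8.28
tool_pos: [374.3, 12.6, 7.6]
tool_rot: [-0.0, 0.995, 0.103, -0.0]
force: [-8.4, 0.2, 13.0]
finger_gap: 45.6
time_s: 8.53
tool_pos: [374.3, 12.6, 7.6]
tool_rot: [-0.0, 0.995, 0.103, -0.001]
force: [-14.9, 1.4, 27.9]
finger_gap: 45.8
```

```bash
python3 -m handwheel '[[0.03,[0,0,-0.0018],0],[0.03,[0,0,0],0],[0.05,[0,0,0],0],[0.06,[0,0,0],0],[0.07,[0,0,0],0],[0.08,[0,0,0],0],[0.09,[0,0,0],0],[0.09,[0,0,0],0]]'
python3 -m handwheel '[[0.09,[0,0,-0.01],0],[0.09,[0,0,-0.02],0],[0.09,[0,0,-0.03],0],[0.09,[0,0,-0.04],0],[0.09,[0,0,-0.04],0],[0.09,[0,0,-0.04],0],[0.0,[0,0,-0.04],0],[0.0,[0,0,-0.04],0],[0.0,[0,0,-0.02],0],[0,[0,0,0],0]]'
python3 -c "
from h import *
st()"
```

```text
time_s: 9.2
tool_pos: [374.3, 12.6, 7.4]
tool_rot: [-0.0, 0.995, 0.103, -0.0]
force: [0.7, 0.3, 0.5]
finger_gap: 78.5
time_s: 10.03
tool_pos: [376.5, 12.4, 293.4]
tool_rot: [0.001, 0.995, 0.103, 0.004]
force: [-0.0, -0.4, 0.7]
finger_gap: 67.9
t 10.03 tcp [376.5  12.4 293.4] q [-0.103 -0.528  1.927  0.     1.733 -0.31 ] F [-0.  -0.4  0.7] gap 67.9
[[0.9788, 0.2047, 0.0091], [0.2047, -0.9788, -0.0009], [0.0088, 0.0028, -1.0]]
```

Block placed. A row can only turn the tool about its own z, but the button needs a 34° tilt. So I'll check in free space how the arm approaches an out-of-reach pose: if it leans outward there, the lean may stay.

```bash
python3 -m handwheel '[[0,[0,0,-0.04],0],[0,[0,0,-0.04],0],[0,[0.03,0,-0.02],0],[0,[0.04,0,0],0],[0,[0.04,0,0],0],[0,[0.04,0,0],0],[0,[0.04,0,0],0],[0,[0.04,0,0],0],[0,[0.04,0,0],0],[0,[0.04,0,0],0],[0,[0.04,0,0],0],[0,[0.04,0,0],0],[0,[0.04,0,0],0],[0,[0,0,0],0]]'
python3 -c "
from h import *
st()"
python3 -m handwheel '[[0,[0.04,0,0],0],[0,[0.04,0,0],0],[0,[0.04,0,0],0],[0,[0.04,0,0],0],[0,[0,0,0],0],[0,[0,0,0],0]]'
python3 -c "
from h import *
st()"
```

```text
time_s: 11.2
tool_pos: [773.8, 95.6, 378.7]
tool_rot: [-0.0, 0.995, 0.103, -0.005]
force: [0.6, 0.6, -3.4]
finger_gap: 0.4
t 11.2 tcp [773.8  95.6 378.7] q [ 0.057  0.748  0.407  0.     1.998 -0.149] F [ 0.6  0.6 -3.4] gap 0.4
[[0.9787, 0.2051, -0.0108], [0.2051, -0.9787, -0.0005], [-0.0107, -0.0018, -0.9999]]
time_s: 11.7
tool_pos: [837.9, 112.9, 361.5]
tool_rot: [-0.001, 0.994, 0.103, 0.028]
force: [-0.5, 0.0, -0.0]
finger_gap: 0.1
t 11.7 tcp [837.9 112.9 361.5] q [ 0.072  1.016  0.027  0.004  2.043 -0.133] F [-0.5  0.  -0. ] gap 0.1
[[0.9772, 0.2047, 0.0556], [0.2046, -0.9788, 0.0075], [0.0559, 0.0041, -0.9984]]
```

At the reach limit the tool does lean, about 3° outward so far. I'll keep going, then check that the lean persists after retracting.

```bash
python3 -m handwheel '[[0,[0.03,0,0],0],[0,[0.03,0,0],0],[0,[0.03,0,0],0],[0,[0.03,0,0],0],[0,[0.03,0,0],0],[0,[0.03,0,0],0]]'
python3 -c "
from h import *
st()"
python3 -m handwheel '[[0,[-0.03,0,0],0],[0,[-0.03,0,0],0],[0,[-0.03,0,0],0],[0,[0,0,0],0]]'
python3 -c "
from h import *
st()"
```

```text
time_s: 12.2
tool_pos: [901.3, 133.2, 332.8]
tool_rot: [-0.003, 0.99, 0.102, 0.093]
force: [0.4, 0.8, 0.3]
finger_gap: 0.3
t 12.2 tcp [901.3 133.2 332.8] q [ 0.087  1.059  0.023  0.01   1.873 -0.116] F [0.4 0.8 0.3] gap 0.3
[[0.9617, 0.2034, 0.1835], [0.2022, -0.979, 0.0251], [0.1848, 0.0129, -0.9827]]
time_s: 12.53
tool_pos: [853.7, 122.8, 320.2]
tool_rot: [-0.003, 0.991, 0.102, 0.085]
force: [0.2, 0.7, -2.2]
finger_gap: 0.2
t 12.53 tcp [853.7 122.8 320.2] q [ 0.079  0.741  0.536  0.01   1.694 -0.125] F [ 0.2  0.7 -2.2] gap 0.2
[[0.9644, 0.2036, 0.1688], [0.2025, -0.979, 0.0238], [0.1701, 0.0113, -0.9854]]
```

The lean persists at about 10°. I'll raise the tool to stay clear of the bottles and push outward again.

```bash
python3 -m handwheel '[[0,[0,0,-0.03],0],[0,[0,0,-0.03],0],[0,[0,0,-0.03],0],[0,[0,0,-0.03],0],[0,[0,0,-0.03],0],[0,[0.03,0,0],0],[0,[0.03,0,0],0],[0,[0.03,0,0],0],[0,[0.03,0,0],0],[0,[0.03,0,0],0],[0,[0.03,0,0],0],[0,[0.03,0,0],0],[0,[0.03,0,0],0]]'
python3 -c "
from h import *
st()"
```

```text
time_s: 13.62
tool_pos: [913.4, 145.4, 440.1]
tool_rot: [-0.007, 0.979, 0.101, 0.177]
force: [-0.6, 0.0, 0.3]
finger_gap: 0.7
t 13.62 tcp [913.4 145.4 440.1] q [ 0.096  0.95   0.022  0.017  1.815 -0.104] F [-0.6  0.   0.3] gap 0.7
[[0.9171, 0.2011, 0.3442], [0.1959, -0.9793, 0.05], [0.3472, 0.0216, -0.9376]]
```

```bash
python3 -m handwheel '[[0,[0.03,0,0],0],[0,[0.03,0,0],0],[0,[0.03,0,0],0],[0,[0.03,0,0],0],[0,[0.03,0,0],0]]'
python3 -c "
from h import *
st()"
```

```text
time_s: 14.03
tool_pos: [957.6, 159.4, 442.5]
tool_rot: [-0.01, 0.968, 0.1, 0.23]
force: [0.4, -0.3, -0.6]
finger_gap: 0.4
t 14.03 tcp [957.6 159.4 442.5] q [ 0.104  0.967  0.022  0.02   1.688 -0.095] F [ 0.4 -0.3 -0.6] gap 0.4
[[0.8742, 0.1993, 0.4427], [0.1896, -0.9796, 0.0665], [0.4469, 0.0258, -0.8942]]
```

```bash
python3 -m handwheel '[[0,[0.03,0,0],0],[0,[0.03,0,0],0],[0,[0.03,0,0],0],[0,[0.03,0,0],0],[0,[0.03,0,0],0],[0,[0.03,0,0],0],[0,[0,0,0],0]]'
python3 -c "
from h import *
st()"
```

```text
time_s: 14.62
tool_pos: [999.6, 173.9, 466.2]
tool_rot: [-0.015, 0.951, 0.099, 0.293]
force: [0.2, 0.2, 0.2]
finger_gap: 0.5
t 14.62 tcp [999.6 173.9 466.2] q [ 0.113  0.969  0.022  0.023  1.554 -0.088] F [0.2 0.2 0.2] gap 0.5
[[0.8082, 0.1973, 0.5548], [0.1798, -0.9799, 0.0865], [0.5607, 0.0299, -0.8275]]
```

The tool is now tilted 34.1° at azimuth 8.9°, which suits the left centrifuge (yaw about 7.4°). Next I turn it so the thin side lies in the tilt plane, then go to a standoff from the left button.

```bash
python3 -m handwheel '[[0,[0,0,-0.006],-6.7],[0,[0,0,-0.006],-6.7],[0,[0,0,-0.006],-6.7],[0,[0,0,-0.006],-6.7],[0,[0,0,-0.006],-6.7],[0,[0,0,-0.006],-6.7],[0,[0,0,-0.006],-6.7],[0,[0,0,-0.006],-6.7],[0,[0,0,-0.006],-6.7],[0,[0,0,-0.006],-6.7],[0,[0,0,-0.006],-6.7],[0,[0,0,-0.006],-6.7],[0,[0,0,-0.006],-6.7],[0,[0,0,0],0]]'
python3 -c "
from h import *
s,M=st(); print(M.T@(np.array([431,159,179])-s['tool_pos']))"
```

```text
time_s: 15.78
tool_pos: [955.4, 166.6, 532.2]
tool_rot: [0.192, 0.619, 0.729, 0.222]
force: [0.5, 1.2, -0.1]
finger_gap: 0.6
t 15.78 tcp [955.4 166.6 532.2] q [ 0.11   0.844  0.086  0.025  1.616 -1.615] F [ 0.5  1.2 -0.1] gap 0.6
[[-0.1604, 0.8166, 0.5544], [0.987, 0.1355, 0.0861], [-0.0048, 0.5611, -0.8278]]
[  78.32995601 -627.45637875    0.94780191]
```

```bash
python3 -m handwheel '[[0,[0.0043,-0.0349,0],0],[0,[0.0043,-0.0349,0],0],[0,[0.0043,-0.0349,0],0],[0,[0.0043,-0.0349,0],0],[0,[0.0043,-0.0349,0],0],[0,[0.0043,-0.0349,0],0],[0,[0.0043,-0.0349,0],0],[0,[0.0043,-0.0349,0],0],[0,[0.0043,-0.0349,0],0],[0,[0.0043,-0.0349,0],0],[0,[0.0043,-0.0349,0],0],[0,[0.0043,-0.0349,0],0],[0,[0.0043,-0.0349,0],0],[0,[0.0043,-0.0349,0],0],[0,[0.0043,-0.0349,0],0],[0,[0.0043,-0.0349,0],0],[0,[0.0043,-0.0349,0],0],[0,[0.0043,-0.0349,0],0],[0,[0,0,0],0],[0,[0,0,0],0]]'
python3 -c "
from h import *
st(); wcam('w2')"
```

```text
time_s: 17.45
tool_pos: [483.5, 163.0, 215.1]
tool_rot: [0.189, 0.622, 0.727, 0.221]
force: [1.0, 0.4, 1.2]
finger_gap: 0.3
t 17.45 tcp [483.5 163.  215.1] q [ 0.274 -0.756  2.321 -0.079  0.99  -1.428] F [1.  0.4 1.2] gap 0.3
[[-0.1539, 0.8204, 0.5507], [0.9881, 0.1275, 0.0862], [0.0005, 0.5574, -0.8302]]
```

View pics/w2.png

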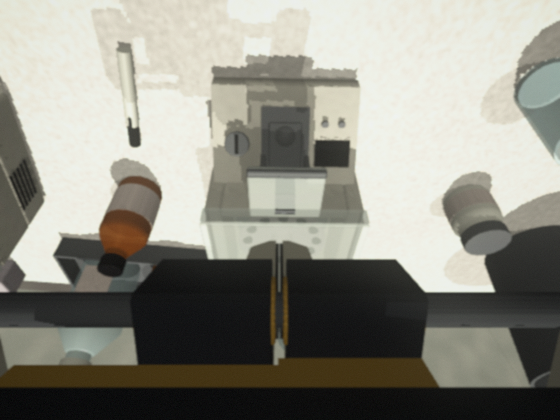

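The wrist view shows the dark button dome at px (285,133) and the grey brow front edge at (248..326,172). The panel's front edge runs along row 80 from column 213 to 358.

```bash
python3 - <<'E'
from h import *
W=cam("w2"); T=cam("top0")
print(W[2])
for n,p,z in (("btn",(285,133),55),("panL",(213,80),23),("panR",(358,80),23),("browL",(248,172),115),("browR",(326,172),115)): print(n,onz(W,p,z).round(1))
for yaw in (7.4,9): 
  u=np.array([np.cos(np.radians(yaw)),np.sin(np.radians(yaw)),0]); v=np.array([-u[1],u[0],0])
  o=np.array([631.6,187,0]); f=lambda x,y,z:o+u*x+v*y+[0,0,z]
  for q in (f(-118,0,55),f(-150,70,23),f(-150,-70,23),f(-130,32,115),f(-130,-32,115),f(-74,70,74)): print(q.round(1),proj(W,q).round(1))
im=cv2.imread("pics/w2.png")[60:210,200:380]; cv2.imwrite("pics/w2c.png",cv2.resize(cv2.convertScaleAbs(im,alpha=1.3),None,fx=4,fy=4,interpolation=cv2.INTER_CUBIC))
E
```

```text
[336.40284486 139.84483318 315.74091909]
btn [514.9 173.7  55. ]
panL [490.  102.8  23. ]
panR [469.6 234.4  23. ]
browL [514.9 142.8 115. ]
browR [505.4 204.6 115. ]
[514.6 171.8  55. ] [283.1 132.5]
[473.8 237.1  23. ] [359.3  84.8]
[491.9  98.3  23. ] [208.   81.2]
[498.6 202.  115. ] [325.  165.1]
[506.8 138.5 115. ] [243.5 163.6]
[549.2 246.9  74. ] [352.  182.3]
[515.1 168.5  55. ] [279.6 132.4]
[472.5 232.7  23. ] [355.1  82.7]
[494.4  94.4  23. ] [203.8  83.2]
[498.2 198.3 115. ] [320.6 164.2]
[508.2 135.1 115. ] [238.9 164.5]
[547.6 244.6  74. ] [350.2 180.9]
```

View pics/w2c.png

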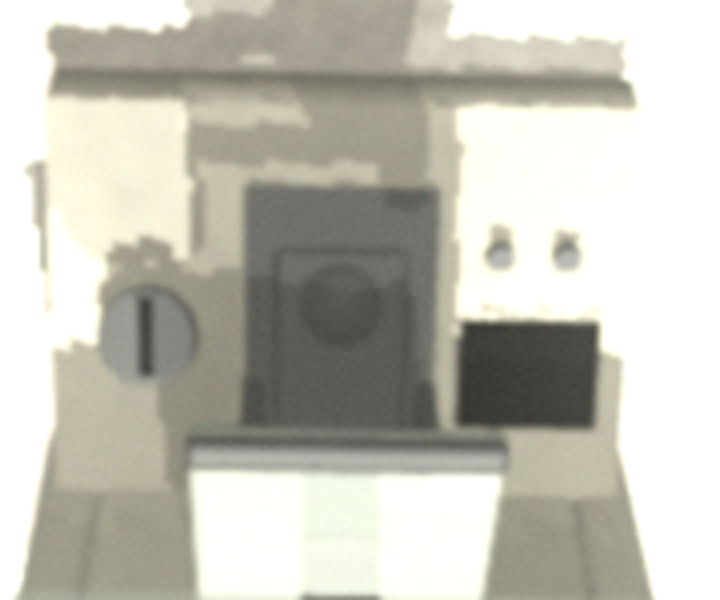

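The enlarged crop puts the dome centre at crop (340,305), i.e. px (284.9,136). It is on the panel's midline, in line with the model button at about (515,173,55). Approaching along the button axis.

```bash
python3 -m handwheel '[[0,[0.001,-0.011,0.008],0],[0,[0.001,-0.011,0.01],0],[0,[0.001,-0.011,0.01],0],[0,[0.001,-0.011,0.01],0],[0,[0.0007,-0.011,0.01],0],[0,[0.0007,-0.0078,0.01],0],[0,[0,0,0.01],0],[0,[0,0,0.01],0],[0,[0,0,0.01],0],[0,[0,0,0.01],0],[0,[0,0,0.01],0],[0,[0,0,0.01],0],[0,[0,0,0],0],[0,[0,0,0],0],[0,[0,0,0],0]]'
python3 -c "
from h import *
s,M=st(); print(M.T@(np.array([514.5,173.3,54.5])-s['tool_pos']))"
```

```text
time_s: 18.75
tool_pos: [499.2, 170.4, 85.6]
tool_rot: [0.19, 0.622, 0.727, 0.222]
force: [-0.8, -0.1, 0.6]
finger_gap: 0.5
t 18.75 tcp [499.2 170.4  85.6] q [ 0.284 -0.527  2.43  -0.119  0.652 -1.37 ] F [-0.8 -0.1  0.6] gap 0.5
[[-0.1547, 0.8187, 0.5529], [0.988, 0.1287, 0.086], [-0.0007, 0.5596, -0.8288]]
[ 0.46906887 -4.48262132 34.51701514]
```

```bash
python3 -m handwheel '[[0,[0,-0.002,0.007],0],[0,[0.0005,-0.002,0.007],0],[0,[0,0,0.007],0],[0,[0,0,0.006],0],[0,[0,0,0],0],[0,[0,0,0],0]]'
for i in 1; do python3 -m handwheel '[[0,[0,0,0.001],0],[0,[0,0,0.001],0],[0,[0,0,0],0]]' | egrep 'pos|force'; python3 -m handwheel '[[0,[0,0,0.001],0],[0,[0,0,0.001],0],[0,[0,0,0],0]]'| egrep 'pos|force'; python3 -m handwheel '[[0,[0,0,0.001],0],[0,[0,0,0.001],0],[0,[0,0,0],0]]'| egrep 'pos|force'; done
```

```text
time_s: 19.25
tool_pos: [509.4, 172.6, 59.4]
tool_rot: [0.19, 0.621, 0.727, 0.221]
force: [-0.1, -1.6, -0.5]
finger_gap: 0.4
tool_pos: [510.8, 172.9, 58.2]
force: [0.0, -0.2, 0.3]
tool_pos: [511.7, 173.0, 56.1]
force: [0.1, -0.4, 0.4]
tool_pos: [512.7, 173.1, 54.3]
force: [0.1, 1.9, -0.3]
```

```bash
python3 -m handwheel '[[0,[0,0,0.001],0],[0,[0,0,0],0]]' | egrep 'pos|force'; python3 -m handwheel '[[0,[0,0,0.001],0],[0,[0,0,0],0]]' | egrep 'pos|force'; python3 -m handwheel '[[0,[0,0,0.001],0],[0,[0,0,0],0]]' | egrep 'pos|force'; python3 -m handwheel '[[0,[0,0,0.001],0],[0,[0,0,0],0]]' | egrep 'pos|force';
```

```text
tool_pos: [513.2, 173.2, 53.4]
force: [-0.5, 0.3, 0.7]
tool_pos: [513.8, 173.3, 52.7]
force: [0.2, -0.6, -0.3]
tool_pos: [514.4, 173.4, 52.0]
force: [-3.4, -0.7, 3.5]
tool_pos: [515.0, 173.5, 51.2]
force: [-4.9, -0.9, 5.6]
```

```bash
python3 -m handwheel '[[0,[0,0,0.0005],0],[0,[0,0,0],0]]' | egrep 'pos|force'; python3 -m handwheel '[[0,[0,0,0.0005],0],[0,[0,0,0],0]]' | egrep 'pos|force'; python3 -m handwheel '[[0,[0,0,0.0005],0],[0,[0,0,0],0]]' | egrep 'pos|force'; python3 -m handwheel '[[0,[0,0,0.0005],0],[0,[0,0,0],0]]' | egrep 'pos|force'
```

```text
tool_pos: [515.3, 173.5, 50.8]
force: [-5.1, -1.5, 5.4]
tool_pos: [515.6, 173.6, 50.5]
force: [-5.8, -1.8, 6.5]
tool_pos: [515.9, 173.6, 50.1]
force: [-6.8, -1.8, 6.4]
tool_pos: [516.2, 173.7, 49.7]
force: [-6.1, -1.7, 6.9]
```

```bash
for k in 1; do python3 -m handwheel '[[0,[0,0,0.0003],0],[0,[0,0,0],0]]' | egrep 'pos|force'; python3 -m handwheel '[[0,[0,0,0.0003],0],[0,[0,0,0],0]]' | egrep 'pos|force'; python3 -m handwheel '[[0,[0,0,0.0003],0],[0,[0,0,0],0]]' | egrep 'pos|force'; python3 -m handwheel '[[0,[0,0,0.0003],0],[0,[0,0,0],0]]' | egrep 'pos|force'; python3 -m handwheel '[[0,[0,0,0.0003],0],[0,[0,0,0],0]]' | egrep 'pos|force'; done
```

```text
tool_pos: [516.4, 173.7, 49.5]
force: [-6.4, -1.8, 7.5]
tool_pos: [516.5, 173.7, 49.3]
force: [-8.6, -1.5, 7.5]
tool_pos: [516.7, 173.8, 49.1]
force: [-7.1, -1.5, 8.3]
tool_pos: [516.9, 173.8, 48.9]
force: [-8.0, -1.8, 9.0]
tool_pos: [517.1, 173.8, 48.7]
force: [-8.4, -2.3, 9.0]
```

```bash
for k in 1; do python3 -m handwheel '[[0,[0,0,0.0003],0],[0,[0,0,0],0]]' | egrep 'pos|force'; python3 -m handwheel '[[0,[0,0,0.0003],0],[0,[0,0,0],0]]' | egrep 'pos|force'; python3 -m handwheel '[[0,[0,0,0.0003],0],[0,[0,0,0],0]]' | egrep 'pos|force'; python3 -m handwheel '[[0,[0,0,0.0003],0],[0,[0,0,0],0]]' | egrep 'pos|force';  done
```

```text
tool_pos: [517.3, 173.8, 48.5]
force: [-8.7, -3.0, 9.0]
tool_pos: [517.5, 173.9, 48.3]
force: [-8.8, -2.5, 9.8]
tool_pos: [517.7, 173.9, 48.1]
force: [-8.8, -1.9, 9.6]
tool_pos: [517.9, 173.9, 47.9]
force: [-9.5, -2.6, 10.0]
```

```bash
python3 - <<'E'
from h import *
from station import vision
a=cv2.imread("pics/side0.png").astype(int); d=vision.read_camera("side"); b=d["pixels"][...,::-1].astype(int); cv2.imwrite("pics/side1.png",d["pixels"][...,::-1])
df=np.abs(a-b).max(2); print("lid L region",(df[140:178,240:312]>25).mean(), "bottles ctl",(df[180:240,380:410]>25).mean())
cv2.imwrite("pics/side1c.png",cv2.resize(b[120:230,210:340].astype(np.uint8),None,fx=4,fy=4))
E
```

```text
lid L region 0.6114766081871345 bottles ctl 0.0
```

View pics/side1c.png

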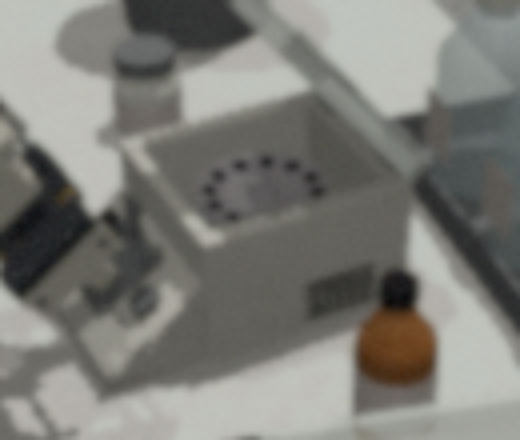

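Left lid is open: the side view shows the rotor uncovered. The push was about 11–12.5 N at 4 mm of travel and never above 13.8 N, so that catch looks sound. Retracting.

```bash
python3 -c "
from h import *
st()"; python3 -m handwheel '[[0,[0,0,-0.004],0],[0,[0,0,-0.012],0],[0,[0,0,-0.012],0],[0,[0,0,-0.012],0],[0,[0,0,0],0],[0,[0,0,0],0]]'
python3 -c "
from h import *
s,M=st()
n=np.array([np.sin(np.radians(34))*np.cos(np.radians(-6.3)),np.sin(np.radians(34))*np.sin(np.radians(-6.3)),-np.cos(np.radians(34))])
print(M.T@(np.array([489,-168.4,55])-40*M[:,2]-s['tool_pos']))"
```

```text
t 22.88 tcp [517.9 173.9  47.9] q [ 0.278 -0.364  2.397 -0.138  0.522 -1.35 ] F [-9.3 -2.5 10.7] gap 0.7
[[-0.1557, 0.8189, 0.5524], [0.9878, 0.1299, 0.086], [-0.0013, 0.559, -0.8291]]
time_s: 23.38
tool_pos: [496.1, 170.7, 81.2]
tool_rot: [0.191, 0.621, 0.727, 0.222]
force: [0.0, 0.0, 0.7]
finger_gap: 0.2
t 23.38 tcp [496.1 170.7  81.2] q [ 0.287 -0.53   2.441 -0.123  0.644 -1.365] F [0.  0.  0.7] gap 0.2
[[-0.1558, 0.8181, 0.5536], [0.9878, 0.1296, 0.0865], [-0.001, 0.5603, -0.8283]]
[-333.79776014  -64.47053083  -51.54292007]
```

```bash
python3 -m handwheel '[[0,[-0.02,-0.0064,-0.0072],0],[0,[-0.03,-0.0064,-0.0072],0],[0,[-0.0334,-0.0064,-0.0072],0],[0,[-0.0334,-0.0064,-0.0072],0],[0,[-0.0334,-0.0064,-0.0072],0],[0,[-0.0334,-0.0064,-0.0072],0],[0,[-0.0334,-0.0064,-0.0072],0],[0,[-0.0334,-0.0064,-0.0072],0],[0,[-0.0334,-0.0064,-0.0072],0],[0,[-0.03,-0.0064,-0.0072],0],[0,[-0.02,0,0],0],[0,[0,0,0],6.3],[0,[0,0,0],6.3],[0,[0,0,0],0],[0,[0,0,0],0]]'
python3 -c "
from h import *
s,M=st();wcam('w3')"
```

```text
time_s: 24.63
tool_pos: [481.0, -161.5, 117.9]
tool_rot: [0.16, 0.705, 0.654, 0.224]
force: [-1.4, -2.9, 4.1]
finger_gap: 0.7
t 24.63 tcp [ 481.  -161.5  117.9] q [-0.735 -0.524  2.35   0.501  0.991 -2.44 ] F [-1.4 -2.9  4.1] gap 0.7
[[0.0448, 0.8501, 0.5247], [0.9933, -0.0938, 0.0671], [0.1063, 0.5182, -0.8486]]
```

View pics/w3.png

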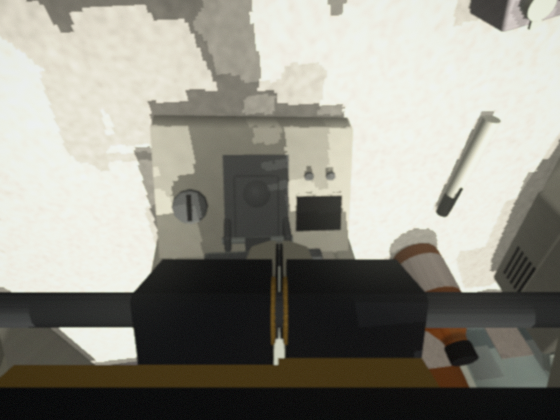

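The button dome is at px (256,193). The fingertip is at (280,245) and seems to rest lightly on the brow edge (about 5 N), because the move fell short. Backing off and computing the button position.

```bash
python3 -m handwheel '[[0,[0,-0.002,-0.015],0],[0,[0,-0.01,-0.01],0],[0,[0,-0.015,0],0],[0,[0,-0.015,0],0],[0,[0,0,0],0],[0,[0,0,0],0]]'
python3 - <<'E'
from h import *
W=cam("w3");print("btn",onz(W,(256,193),55),onz(W,(256,193),52))
print("pan",onz(W,(152,118),23),onz(W,(351,120),23))
s,M=st()
b=onz(W,(256,193),54); print(M.T@(b-s['tool_pos']))
E
```

```text
time_s: 25.18
tool_pos: [431.4, -157.4, 116.2]
tool_rot: [0.158, 0.705, 0.654, 0.224]
force: [0.2, 0.3, 1.2]
finger_gap: 0.5
btn [ 490.6440701  -171.32048508   55.        ] [ 493.38194244 -171.40427066   52.        ]
pan [ 444.8120105  -232.84665448   23.        ] [460.63997197 -99.82751346  23.        ]
t 25.18 tcp [ 431.4 -157.4  116.2] q [-0.839 -0.707  2.462  0.51   1.106 -2.501] F [0.2 0.3 1.2] gap 0.5
[[0.0452, 0.8507, 0.5237], [0.993, -0.0956, 0.0697], [0.1094, 0.5168, -0.8491]]
[-17.92446486  20.31856129  83.33735057]
```

```bash
python3 -m handwheel '[[0,[-0.008,0.008,0],0],[0,[-0.009,0.01,0],0],[0,[0,0,0.01],0],[0,[0,0,0.01],0],[0,[0,0,0.01],0],[0,[0,0,0.01],0],[0,[0,0,0.01],0],[0,[0,0,0],0],[0,[0,0,0],0]]'
python3 -c "
from h import *
s,M=st(); print(M.T@(np.array([489.5,-170.5,54.5])-s['tool_pos']))"
```

```text
time_s: 25.93
tool_pos: [472.8, -172.4, 81.8]
tool_rot: [0.158, 0.705, 0.654, 0.225]
force: [-0.4, -0.4, 0.7]
finger_gap: 0.5
t 25.93 tcp [ 472.8 -172.4   81.8] q [-0.777 -0.458  2.377  0.545  0.935 -2.538] F [-0.4 -0.4  0.7] gap 0.5
[[0.0444, 0.851, 0.5233], [0.9929, -0.0953, 0.0707], [0.1101, 0.5164, -0.8492]]
[-0.41262087 -0.07069678 32.07060555]
```

```bash
python3 -m handwheel '[[0,[0,0,0.008],0],[0,[0,0,0.008],0],[0,[0,0,0.008],0],[0,[0,0,0.004],0],[0,[0,0,0],0],[0,[0,0,0],0]]' | egrep 'pos|force'; for i in 1; do python3 -m handwheel '[[0,[0,0,0.001],0],[0,[0,0,0],0]]' | egrep 'pos|force'; python3 -m handwheel '[[0,[0,0,0.001],0],[0,[0,0,0],0]]' | egrep 'pos|force'; python3 -m handwheel '[[0,[0,0,0.001],0],[0,[0,0,0],0]]' | egrep 'pos|force'; python3 -m handwheel '[[0,[0,0,0.001],0],[0,[0,0,0],0]]' | egrep 'pos|force'; done
```

```text
tool_pos: [487.4, -171.3, 58.9]
force: [0.2, 0.5, -0.0]
tool_pos: [488.0, -171.5, 58.2]
force: [1.1, 1.0, -0.5]
tool_pos: [488.4, -171.3, 57.0]
force: [-0.1, -0.3, -0.4]
tool_pos: [488.8, -171.1, 55.9]
force: [0.4, 0.3, -0.0]
tool_pos: [489.4, -170.9, 55.0]
force: [0.3, -0.8, 0.2]
```

```bash
python3 -m handwheel '[[0,[0,0,0.001],0],[0,[0,0,0],0]]' | egrep 'pos|force'; python3 -m handwheel '[[0,[0,0,0.001],0],[0,[0,0,0],0]]' | egrep 'pos|force'; python3 -m handwheel '[[0,[0,0,0.001],0],[0,[0,0,0],0]]' | egrep 'pos|force'; python3 -m handwheel '[[0,[0,0,0.0005],0],[0,[0,0,0],0]]' | egrep 'pos|force'
```

```text
tool_pos: [489.9, -170.8, 54.1]
force: [0.2, -0.5, 0.3]
tool_pos: [490.5, -170.9, 53.4]
force: [-0.4, -0.1, 0.7]
tool_pos: [491.1, -170.9, 52.7]
force: [-2.1, 0.3, 1.6]
tool_pos: [491.3, -171.0, 52.3]
force: [-1.3, -0.4, 2.2]
```

```bash
python3 -m handwheel '[[0,[0,0,0.0005],0],[0,[0,0,0],0]]' | egrep 'pos|force'; python3 -m handwheel '[[0,[0,0,0.0005],0],[0,[0,0,0],0]]' | egrep 'pos|force'; python3 -m handwheel '[[0,[0,0,0.0005],0],[0,[0,0,0],0]]' | egrep 'pos|force'; python3 -m handwheel '[[0,[0,0,0.0005],0],[0,[0,0,0],0]]' | egrep 'pos|force';python3 -m handwheel '[[0,[0,0,0.0003],0],[0,[0,0,0],0]]' | egrep 'pos|force';python3 -m handwheel '[[0,[0,0,0.0003],0],[0,[0,0,0],0]]' | egrep 'pos|force'
python3 - <<'E'
from h import *
from station import vision
b=vision.read_camera("side")["pixels"][...,::-1].astype(int);a=cv2.imread("pics/side1.png").astype(int)
df=np.abs(a-b).max(2); print("lid R back strip",(df[238:262,345:362]>25).mean(), (df[250:300,300:340]>25).mean())
E
```

```text
tool_pos: [491.6, -171.0, 51.9]
force: [-1.8, -1.5, 2.4]
tool_pos: [492.0, -170.9, 51.5]
force: [-1.2, -1.8, 1.7]
tool_pos: [492.2, -170.9, 51.1]
force: [-2.2, -1.9, 2.8]
tool_pos: [492.5, -170.9, 50.8]
force: [-1.4, -1.4, 3.4]
tool_pos: [492.7, -171.0, 50.6]
force: [-0.5, -3.4, 3.6]
tool_pos: [492.9, -170.9, 50.4]
force: [-0.7, -3.7, 5.6]
lid R back strip 0.6715686274509803 0.5625
```

```bash
python3 - <<'E'
from h import *
from station import vision
b=vision.read_camera("side")["pixels"][...,::-1]; cv2.imwrite("pics/side2.png",b)
cv2.imwrite("pics/side2c.png",cv2.resize(b[90:330,180:400],None,fx=2.5,fy=2.5))
E
```

```text
(no output)
```

View pics/side2c.png

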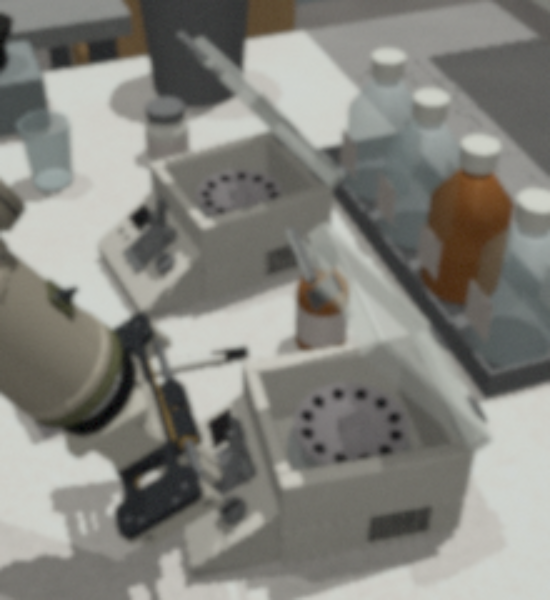

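Both lids are open. The right catch let go at only about 4–5 N, below 7 N, so it is faulty; the left one is sound. I'll retract, lift high and swing over to the left lid.

```bash
python3 -m handwheel '[[0,[0,0,-0.005],0],[0,[0,0,-0.015],0],[0,[0,0,-0.02],0],[0,[0,0,-0.015],0],[0,[0.0033,0.0155,-0.0255],0],[0,[0.0033,0.0155,-0.0255],0],[0,[0.0033,0.0155,-0.0255],0],[0,[0.0033,0.0155,-0.0255],0],[0,[0.0033,0.0155,-0.0255],0],[0,[0.0033,0.0155,-0.0255],0],[0,[0.0033,0.0155,-0.0255],0],[0,[0.0033,0.0155,-0.0255],0],[0,[0.0033,0.0155,-0.0255],0],[0,[0,0,0],0]]'
python3 -m handwheel '[[0,[0,0,0],-6.3],[0,[0,0,0],-6.3],[0,[0,0,0],0],[0,[0,0,0],0]]'
python3 -c "
from h import *
s,M=st(); print(M.T@(np.array([553,177,390])-s['tool_pos']))"
```

```text
time_s: 30.03
tool_pos: [464.0, -174.3, 373.3]
tool_rot: [0.162, 0.704, 0.653, 0.225]
force: [1.0, -0.0, 0.9]
finger_gap: 0.2
time_s: 30.37
tool_pos: [462.8, -173.6, 365.5]
tool_rot: [0.181, 0.631, 0.726, 0.206]
force: [0.0, 0.3, -0.2]
finger_gap: 0.6
t 30.37 tcp [ 462.8 -173.6  365.5] q [-0.8   -0.65   1.976  0.44   1.472 -2.477] F [ 0.   0.3 -0.2] gap 0.6
[[-0.138, 0.8413, 0.5227], [0.9904, 0.1187, 0.0704], [-0.0028, 0.5274, -0.8496]]
[334.68421525 130.37238066  51.02417662]
```

```bash
python3 -m handwheel '[[0,[0.02,0.008,0.003],0],[0,[0.025,0.0098,0.0038],0],[0,[0.025,0.0098,0.0038],0],[0,[0.025,0.0098,0.0038],0],[0,[0.025,0.0098,0.0038],0],[0,[0.025,0.0098,0.0038],0],[0,[0.025,0.0098,0.0038],0],[0,[0.025,0.0098,0.0038],0],[0,[0.025,0.0098,0.0038],0],[0,[0.025,0.0098,0.0038],0],[0,[0.025,0.0098,0.0038],0],[0,[0.025,0.0098,0.0038],0],[0,[0.025,0.0098,0.0038],0],[0,[0.015,0.0048,0.002],0],[0,[0,0,0],0],[0,[0,0,0],0]]'
cat > arc.py <<'E'
from h import *
s,M=st(); y=np.radians(7.6); u=np.array([np.cos(y),np.sin(y),0]); O=np.array([631.6,187.5,0]); 
def P(x,z): return O+u*x+[0,0,z]+7.5*M[:,1]     # TCP so that the -y corner is at own (x,z)
pts=[("pre",P(-1,286)-120*M[:,2]),("in",P(-1,286))]+[(f"phi{f}",P(85-190*np.cos(f),112+190*np.sin(f))) for f in (.93,.7,.5,.3,.15,.032)]
last=s["tool_pos"]
for n,p in pts: print(n,p.round(0),"dtool",(M.T@(p-last)).round(1)); last=p
E
python3 arc.py; python3 -c "
from h import *
wcam('w4')"
```

```text
time_s: 31.7
tool_pos: [551.8, 177.8, 389.4]
tool_rot: [0.182, 0.63, 0.727, 0.205]
force: [-0.5, 0.9, 0.0]
finger_gap: 0.4
t 31.7 tcp [551.8 177.8 389.4] q [ 0.271 -0.481  1.824 -0.077  1.249 -1.439] F [-0.5  0.9  0. ] gap 0.4
[[-0.1404, 0.8412, 0.5222], [0.9901, 0.1223, 0.0693], [-0.0056, 0.5268, -0.85]]
pre [574. 180. 392.] dtool [-1.  20.5  9.7]
in [637. 188. 290.] dtool [  0.   0. 120.]
phi0.93 [610. 185. 268.] dtool [  0.3 -34.9   3.9]
phi0.7 [578. 180. 238.] dtool [  0.4 -42.7   8.7]
phi0.5 [557. 178. 207.] dtool [  0.4 -34.7  15.3]
phi0.3 [542. 176. 172.] dtool [  0.3 -31.   21.9]
phi0.15 [536. 175. 144.] dtool [  0.2 -20.   20.2]
phi0.032 [534. 175. 122.] dtool [  0.1 -13.5  17.9]
```

View pics/w4.png

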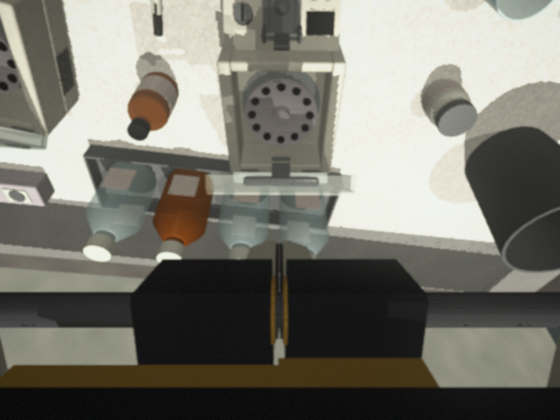

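The lid is seen edge-on at row 183, with the brow centred at column 279. The fingertip at (280,245) is laterally centred and on the far side of the lid, as wanted. Going in behind the lid.

```bash
python3 -m handwheel '[[0,[0,0.01,0.005],0],[0,[0,0.0105,0.005],0],[0,[0,0,0.02],0],[0,[0,0,0.02],0],[0,[0,0,0.02],0],[0,[0,0,0.02],0],[0,[0,0,0.02],0],[0,[0,0,0.02],0],[0,[0,0,0],0],[0,[0,0,0],0]]'
python3 -m handwheel '[[0,[0,-0.008,0.001],0],[0,[0,-0.008,0.001],0],[0,[0,-0.008,0.001],0],[0,[0,-0.008,0.001],0],[0,[0,0,0],0]]'
python3 arc.py
```

```text
time_s: 32.58
tool_pos: [637.1, 186.7, 289.5]
tool_rot: [0.182, 0.631, 0.726, 0.204]
force: [0.5, -1.0, 1.0]
finger_gap: 0.7
time_s: 33.0
tool_pos: [611.3, 184.7, 269.7]
tool_rot: [0.182, 0.63, 0.727, 0.205]
force: [-0.3, -0.5, -0.1]
finger_gap: 0.4
t 33.0 tcp [611.3 184.7 269.7] q [ 0.251 -0.305  1.909 -0.076  0.986 -1.439] F [-0.3 -0.5 -0.1] gap 0.4
[[-0.1407, 0.8405, 0.5233], [0.99, 0.1229, 0.0689], [-0.0064, 0.5277, -0.8494]]
pre [574. 180. 392.] dtool [  -0.2   32.7 -123.5]
in [637. 188. 290.] dtool [  0.  -0. 120.]
phi0.93 [610. 185. 268.] dtool [  0.4 -34.9   3.9]
phi0.7 [578. 180. 238.] dtool [  0.5 -42.7   8.7]
phi0.5 [557. 178. 207.] dtool [  0.4 -34.7  15.3]
phi0.3 [542. 176. 172.] dtool [  0.4 -31.   21.9]
phi0.15 [536. 175. 144.] dtool [  0.2 -20.   20.2]
phi0.032 [534. 175. 122.] dtool [  0.2 -13.5  17.9]
```

```bash
python3 -m handwheel '[[0,[0,-0.0112,0.0022],0],[0,[0,-0.0112,0.0022],0],[0,[0,-0.0112,0.0022],0],[0,[0,-0.0112,0.0022],0],[0,[0,0,0],0]]'|egrep 'pos|force'
python3 -m handwheel '[[0,[0,-0.0116,0.0051],0],[0,[0,-0.0116,0.0051],0],[0,[0,-0.0116,0.0051],0],[0,[0,0,0],0]]'|egrep 'pos|force'
python3 -m handwheel '[[0,[0,-0.0103,0.0073],0],[0,[0,-0.0103,0.0073],0],[0,[0,-0.0103,0.0073],0],[0,[0,0,0],0]]'|egrep 'pos|force'
python3 arc.py | tail -3; python3 -c "
from h import *
s,M=st()"
```

```text
tool_pos: [578.2, 179.8, 237.8]
force: [-0.6, -0.1, 0.4]
tool_pos: [557.3, 176.5, 206.2]
force: [-1.3, -0.2, -0.1]
tool_pos: [543.3, 174.3, 171.6]
force: [-0.3, -0.5, -0.4]
phi0.3 [542. 176. 172.] dtool [  0.4 -31.   21.9]
phi0.15 [536. 175. 144.] dtool [  0.2 -20.   20.3]
phi0.032 [534. 175. 122.] dtool [  0.2 -13.5  17.9]
t 34.08 tcp [543.3 174.3 171.6] q [ 0.269 -0.451  2.198 -0.097  0.846 -1.401] F [-0.3 -0.5 -0.4] gap 0.7
[[-0.1406, 0.8412, 0.5221], [0.99, 0.123, 0.0683], [-0.0068, 0.5265, -0.8502]]
```

```bash
python3 -m handwheel '[[0,[0,-0.0067,0.0067],0],[0,[0,-0.0067,0.0067],0],[0,[0,-0.0067,0.0067],0],[0,[0,0,0],0]]'|egrep 'pos|force'
python3 -m handwheel '[[0,[0,-0.0035,0.0045],0],[0,[0,-0.0035,0.0045],0],[0,[0,0,0],0]]'|egrep 'pos|force'
python3 -m handwheel '[[0,[0,-0.0018,0.0025],0],[0,[0,0,0],0]]'|egrep 'pos|force'
python3 -m handwheel '[[0,[0,-0.0016,0.0025],0],[0,[0,0,0],0]]'|egrep 'pos|force'
```

```text
tool_pos: [536.6, 173.0, 143.0]
force: [-0.6, 0.2, -1.3]
tool_pos: [537.2, 173.3, 134.3]
force: [-0.3, 0.1, 2.1]
tool_pos: [537.8, 173.4, 132.6]
force: [2.5, 1.0, 4.8]
tool_pos: [538.5, 173.5, 131.3]
force: [-6.9, -1.5, 15.3]
```

```bash
python3 -m handwheel '[[0,[0,-0.0005,0.0009],0],[0,[0,0,0],0]]'|egrep 'pos|force'
python3 -m handwheel '[[0,[0,-0.0005,0.0009],0],[0,[0,0,0],0]]'|egrep 'pos|force'
python3 - <<'E'
from h import *
from station import vision
b=vision.read_camera("side")["pixels"][...,::-1]; cv2.imwrite("pics/side3.png",b)
cv2.imwrite("pics/side3c.png",cv2.resize(b[110:220,210:330],None,fx=4,fy=4,interpolation=cv2.INTER_CUBIC))
st()
E
```

```text
tool_pos: [538.2, 173.5, 129.5]
force: [3.0, 0.9, 4.1]
tool_pos: [538.1, 173.5, 128.0]
force: [2.0, 1.0, 5.1]
t 35.38 tcp [538.1 173.5 128.1] q [ 0.271 -0.421  2.262 -0.109  0.747 -1.384] F [2.3 0.7 4.9] gap 0.5
[[-0.1405, 0.8379, 0.5274], [0.9901, 0.1221, 0.0697], [-0.006, 0.5319, -0.8468]]
```

View pics/side3c.png

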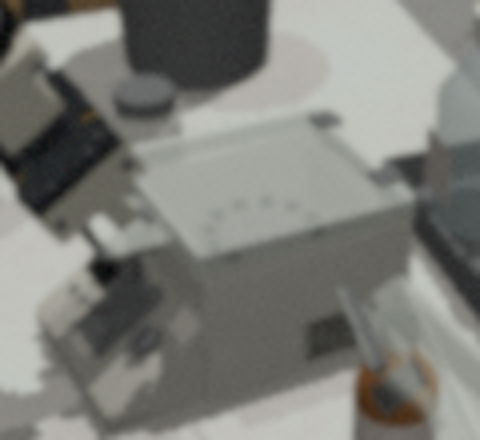

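The lid is almost shut under the fingertip. I'll keep pressing straight down until it snaps over.

```bash
for k in 1; do python3 -m handwheel '[[0,[0,-0.0005,0.0009],0],[0,[0,0,0],0]]'|egrep 'pos|force'
python3 -m handwheel '[[0,[0,-0.0005,0.0009],0],[0,[0,0,0],0]]'|egrep 'pos|force'
python3 -m handwheel '[[0,[0,-0.0005,0.0009],0],[0,[0,0,0],0]]'|egrep 'pos|force'
python3 -m handwheel '[[0,[0,-0.0005,0.0009],0],[0,[0,0,0],0]]'|egrep 'pos|force'; done
```

```text
tool_pos: [537.9, 173.4, 126.7]
force: [3.8, 0.1, 4.2]
tool_pos: [537.6, 173.3, 125.2]
force: [2.8, 0.5, 4.3]
tool_pos: [536.8, 173.1, 123.1]
force: [2.7, 0.1, 4.6]
tool_pos: [537.0, 173.1, 122.3]
force: [0.2, 0.7, 5.6]
```

```bash
for k in 1; do python3 -m handwheel '[[0,[0,-0.0005,0.0009],0],[0,[0,0,0],0]]'|egrep 'pos|force'
python3 -m handwheel '[[0,[0,-0.0005,0.0009],0],[0,[0,0,0],0]]'|egrep 'pos|force'
python3 -m handwheel '[[0,[0,-0.0005,0.0009],0],[0,[0,0,0],0]]'|egrep 'pos|force'
python3 -m handwheel '[[0,[0,-0.0005,0.0009],0],[0,[0,0,0],0]]'|egrep 'pos|force'; done
```

```text
tool_pos: [537.3, 173.2, 121.9]
force: [-4.3, -1.1, 11.8]
tool_pos: [537.5, 173.3, 121.7]
force: [-9.9, -2.9, 17.8]
tool_pos: [537.7, 173.3, 121.3]
force: [-18.8, -2.9, 24.5]
tool_pos: [538.7, 173.5, 121.4]
force: [-10.8, -3.3, 21.9]
```

The tip stopped hard at z 121.4, about the shut height, with 25 N on it. I'll lift along the tool axis and check that the lid stays down.

```bash
python3 -m handwheel '[[0,[0,0.001,-0.004],0],[0,[0,0,-0.01],0],[0,[0,0,-0.02],0],[0,[0,0,-0.03],0],[0,[0,0,-0.03],0],[0,[0,0,-0.03],0],[0,[0,0,-0.03],0],[0,[0,0,-0.03],0],[0,[0,0,0],0],[0,[0,0,0],0],[0,[0,0,0],0],[0,[0,0,0],0],[0,[0,0,0],0],[0,[0,0,0],0]]'
python3 - <<'E'
from h import *
from station import vision
a=cv2.imread("pics/side0.png").astype(int); o=cv2.imread("pics/side2.png").astype(int)
d=vision.read_camera("side")["pixels"][...,::-1]; cv2.imwrite("pics/side4.png",d); b=d.astype(int)
f=lambda p,q,r:(np.abs(p-q).max(2)[r]>25).mean().round(3)
for n,r in (("lidL face",np.s_[145:175,262:306]),("lidL open zone",np.s_[100:140,265:300]),("lidR zone",np.s_[185:225,300:330]),("whole back",np.s_[230:262,300:360])):
    print(n,"vs start",f(b,a,r),"vs both-open",f(b,o,r))
# block: bright/grey blob seen from top
t=vision.read_camera("top")["pixels"][...,::-1]; cv2.imwrite("pics/top4.png",t)
t0=cv2.imread("pics/top0.png").astype(int); T=cam("top0")
for n,r in (("L lid",np.s_[165:218,176:222]),("R lid",np.s_[178:230,302:350]),("pen",np.s_[212:250,250:263]),("bottle",np.s_[176:198,251:272]),("jar/beaker",np.s_[185:268,100:140]),("tipbox",np.s_[230:268,385:430])): print(n,f(t.astype(int),t0,r))
p=proj(T,[374.3,12.6,42]); print("block px",p); x,y=p.astype(int); print(np.abs(t.astype(int)-t0).max(2)[y-16:y+17:3,x-20:x+21:3])
E
```

```text
time_s: 37.88
tool_pos: [441.1, 160.3, 272.8]
tool_rot: [0.182, 0.63, 0.727, 0.204]
force: [0.5, -0.0, -0.1]
finger_gap: 0.6
lidL face vs start 0.0 vs both-open 0.752
lidL open zone vs start 0.0 vs both-open 0.186
lidR zone vs start 0.548 vs both-open 0.009
whole back vs start 0.686 vs both-open 0.0
L lid 0.0
R lid 0.436
pen 0.0
bottle 0.0
jar/beaker 0.0
tipbox 0.0
block px [256.66306966 283.74537904]
[[10 11  7 10 12 11  8  8  6  6  4  8  7  8]
 [10  9  7 10 11 11 12 11  5  9  5  8  9 12]
 [ 9  8  9 11 10  9 10  7 12 13 16 16  8  8]
 [ 9 13  8  9 14  9 34 12 12 11  6 22  8  3]
 [ 9 12 16  6  9 10 19  6  7  9  7 15  8  7]
 [10 10 33  7 17 20  9 11 50 12  9  8  9 10]
 [11 14 11  8 15 13 14  9  7 11  6  5 22  9]
 [12 10 10 10  6 11  6 18  9 16 11  8 14  9]
 [20 11  8 16 29 15 12 46 56 54 52 51 48  9]
 [16 12 12 36 53 57 58 47 47 10 11  5  8  8]
 [ 9 10 11 14  9 10  9  7 10  8  5 11  9  7]]
```

The left lid matches its shut image exactly, the right lid is still open, and the bystanders are unchanged. One check that the block stands upright on the bench, then hand in.

```bash
python3 - <<'E'
from h import *
S=cam("side0");T=cam("top0")
yw=np.radians(12); u=np.array([np.cos(yw),np.sin(yw),0]);v=np.array([-u[1],u[0],0]);c=np.array([374.3,12.6,0])
for n,cm in (("side",S),("top",T)):
    b=cv2.imread(f"pics/{n}4.png").astype(int);a=cv2.imread(f"pics/{n}0.png").astype(int)
    pts=np.array([proj(cm,c+u*i*23+v*j*42+[0,0,k]) for i in(-1,1) for j in(-1,1) for k in (0,40)])
    h=cv2.convexHull(pts.astype(np.float32)).astype(np.int32); m=np.zeros(a.shape[:2],np.uint8); cv2.fillPoly(m,[h],1)
    df=(np.abs(a-b).max(2)>18).astype(np.uint8)
    ring=cv2.dilate(m,np.ones((15,15)))-cv2.dilate(m,np.ones((5,5)))
    print(n,"box",cv2.boundingRect(h),"changed inside",df[m>0].mean().round(2),"ring around",df[ring>0].mean().round(2))
E
```

```text
side box (182, 227, 33, 39) changed inside 0.94 ring around 0.16
top box (241, 273, 31, 21) changed inside 0.23 ring around 0.08
```

```bash
python3 -c "
from station import workorder
print(workorder.sign_off())"
```

```text
the job is handed in; nothing more can be done
None
```

The job is handed in at about 38 s of the 72 s. The tube block is on the free bench, both catches have been tried, and only the sound one is shut again.

- **Tube block:** I lifted it off the right-hand lid and set it down upright at about (374, 13). In the final side view it fills its expected upright outline. The top view was weaker evidence: the block's grey is so close to the bench that only about a quarter of its outline showed as changed.
- **Tilt for the buttons:** A row can only turn the tool about its own axis, so I got the 34° lean by pushing the arm out to its reach limit. The lean held afterwards. On the right-hand button the push was about 8° off square.
- **Left catch, sound:** It let go at roughly 11–12.5 N. No drop in force marked the click, so I judged this from the push at about 4 mm of travel. The push never went above 13.8 N.
- **Right catch, faulty:** It let go below 5 N, so I left that lid standing open for repair.
- **Closing the left lid:** The fingertip stopped hard at the shut height with 25–30 N on it. More than half a second after I lifted off, the lid's image matched the shut lid from the start.
- **Everything else:** The pen, amber bottle, jar, beaker and tip box looked unchanged in the top camera view.

One slip: a move towards the right-hand button fell short, and the fingertip rested lightly (about 5 N) on that centrifuge's brow before I backed off. No effect showed.

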